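Slide the piston tray home under the bench shelf

ROBOT

A 6-joint arm with a two-finger parallel gripper is mounted at the origin on a cart in front of the work surface, level with it; the furniture and walls round the work are solid. World frame = base frame: x ahead of the robot, y to its left, z up, the work surface at z = 0. Lengths are in mm, angles in rad, forces in N, time in s.
With the tool pointing down it reaches from about 375 to 975 mm from the base axis. Payload 3.8 kg.
Tool frame: the origin (TCP) lies midway between the tips of the shut fingers; the grasp point (between the pads) lies 19 mm behind it; z points along the fingers, y is the line along which they close (so a half turn about z gives the same grasp; the last joint's range is limited). The gripper opens to 88 mm and grips with 3 to 60 N. Pads are 18 mm wide; open, the fingers measure 123 mm over their backs; the gripper's body (75 mm by 187 mm) begins 45 mm behind the grasp point.
Start: joints at [1.237, 0.264, 1.604, -0, 1.274, -0.037], TCP at [197.409, 645.482, 207.606] pointing down, gripper open.
Joint ranges: [-2.63, 2.63], [-0.94, 2.18], [0.31, 2.57], [-1.31, 4.45], [0, 2.66], [-2.55, 2.55]. Speed limits (rad/s): [2.57, 2.57, 3.14, 3.14, 3.14, 3.14].

INTERFACE

Orientations are given as a rotation vector (axis times angle).
In Python, from bench import * gives the robot as it stands. The module is installed in compiled form; this text tells all that it offers.
- The arm moves only by the shell command python3 -m crank 'ROWS' [FORCE]. ROWS is JSON, a list of rows, each a list of 3 entries, a list of its own where there are three numbers: the shift along the tool's x, y, z in cm, then the turn, a rotation vector about the tool's x, y, z in degrees, then the closure in counts, from 0 (fully open) to 255 (shut). In form: [[[tx, ty, tz], [rx, ry, rz], gripper], ...]. A call has 1 to 10 rows; each row shifts and turns the commanded pose from where the row before left it, along the tool's axes as they then stand; what a row does not reach is not made up. A row lasts 1/12 s, in which the tool goes at most 41.7 mm and 7.16 degrees, less where a joint would pass 70% of its speed; a pose out of reach is approached as far as the arm can. A call with a gripper value outside its range is refused whole. The fingers move at their own pace and stop on an object; FORCE is the grip in N (left out, the last holds). Time passes only in rows, so rows that do not move let the fingers close. It gives the time, the measured TCP pose, the force, the opening and the grip force at its end, in the units of the state.
- read_state(): the state, without advancing time (a new reading comes with each control period).
- read_camera(name): name is "scene" or "top" or "wrist"; returns the picture (480x640x3 uint8, red, green, blue); there is no depth.
- camera_model(name): a dict with "fx", "fy", "cx", "cy" (pixels), "xyz" and "attitude" of the camera in the world. Camera axes: x right, y down, z forward; pixel columns grow to the right and rows downward; lengths in mm; the calibration is good to about 2 mm. A picture is of the moment at which its call begins: read the wrist's pose just before it. camera_model takes no time and is no camera call; for the wrist camera it gives the pose at the moment of the call.
- hand_in(): hands the job in; it is judged then, once.
The state is a dict: "time": time; "joint_positions": joint angles; "joint_vel": joint speeds; "effort": joint torques, N m; "eef_pos": TCP position; "tool_rot": TCP orientation; "wrist_force": force on the tool from outside, world axes, zero at the start; "torque": the same for the moment, N m; "opening": finger opening in mm; "gripper_force": force on a finger pad.
Only numpy, scipy, OpenCV 4.12 (cv2) and the standard library are available. Lean on these libraries where they do the work, as an engineer would, in place of code of your own. Each camera call takes 0.05 s, during which the arm holds its last target. There are 200 camera calls.

TASK

Draw the shallow metal tray by its upright tab into line with the bay under the low bench shelf, then slide it along the bench, without lifting it, under the shelf until it meets the sprung stop at the back, wherever that has been set. Press it against the stop for a moment with about 10 N (never 20 N), then let go so that the tray stays resting against the stop. The piston must stay standing in the tray and never touch the shelf, the bearing stays in the tray, and everything else on the bench and shelf is left where it is.

Things in the scene. Friction and masses are not known exactly. Their poses are not given: they have to be found in the camera images.
- riser: Low fixed bench shelf: plywood board 170 deep (x), 154 wide (y), underside 64 and top 74 mm above the bench, on two steel side plates. Origin: on the bench under the middle of its front edge; +x points into the bay, y across, z up. Bay 120 mm wide between the plates (tray: 5 mm clear each side); steel lips 30 mm high flare out 25 mm in front of the origin to 149 mm apart.
- backstop: Stop at the back of the bay; origin: on the bench, 60 mm in from the shelf's origin, same axes. Its block carries a sprung rubber pad, 22 mm across, 18 mm up, facing the mouth. The setting varies and is not measured: the pad's face is 75 to 100 mm in from the shelf's origin; find it by feel. The pad gives 7 mm, 0.5 N rising by 1.5 N per mm to 11 N, then is solid.
- tray: Shallow loose aluminium tray: pan 120 long (x), 110 wide (y), 28 high, walls and floor 4 mm, about 0.5 kg; loaded, it takes 3 to 8 N to slide (pressing down on it adds friction, and so takes part of a push off the stop). Origin: centre of the pan's underside, on the bench. +x points to the leading end (60 mm from the origin), which meets the stop; the pull tab is at the other end.
- tray_tab (a point): Centre of the tray's upright pull tab, 100 mm behind the tray's origin (tray -x), 30 mm above the bench; tray's axes. A plate 36 long (tray x), 10 thick (tray y), its faces free from 14 to 52 mm above the bench, joined to the pan by a low stem. When home it stands 60 to 85 mm in front of the shelf's front edge.
- piston_centre (a point): Centre of the loose piston standing in the tray (upright cylinder 54 across, 52 high; z is its axis). Its top is 56 mm above the bench, so 8 mm below the shelf's underside.
- bearing: Loose ball bearing, 35 across, 11 high, lying in the tray. Origin: centre of its underside.
- tape_measure: Tape measure, 39 x 82 x 62 mm, left of the shelf. Bystander. Origin: centre of underside.
- bolt: Bolt, 27 x 70 x 24 mm, lying on the bench left of the tray. Bystander. Origin: centre of underside.
- punch: Centre punch, 12 x 127 x 11 mm, lying on the bench on the left. Bystander. Origin: centre of underside.
- gear: Gear wheel, 66 across, 26 high, lying on the bench to the right. Bystander. Origin: centre of underside.
- nut: Large hexagon nut, 36 x 41 x 19 mm, lying right of the shelf. Bystander. Origin: centre of underside.
- piston: The same piston; origin at the centre of its underside.
Not all that is in view belongs to the job. There is more than one size of the piston; the job needs the smallest.

How it is judged:
By the outcome, as a careful person would: the job done as asked, in the order asked, and still so for the second after the job is handed in, with the robot touching nothing.
It also fails if it takes over 64 s, if anything falls off the work surface, if the arm or the gripper's body presses on something with over 40 N, if the wrist force passes 120 N, or if a joint passes its speed limit or range.

## Working session

There is one attempt and no reset: what is moved stays moved. The work goes in short steps, Python scripts to look and compute and a shell command to move; the robot and the scene stay as the last step left them, time stands still between calls to the robot, and variables do not carry over. Pictures are saved under pics/ and viewed, at most 10 in all, crops included, and the job is handed in when it is done.

```bash
mkdir -p pics
python3 - <<'E'
from bench import *
import cv2
s=read_state();print(s)
for n in("scene","top"):
    print(n,camera_model(n)); cv2.imwrite(f"pics/{n}0.png",read_camera(n)[:,:,::-1])
E
```

```text
{'time': 0.0, 'joint_positions': array([ 1.23714826e+00,  2.64758192e-01,  1.60536571e+00, -1.03221172e-05,
        1.27370478e+00, -3.69226730e-02]), 'joint_vel': array([-2.34993765e-03,  1.22142030e-03, -1.00497277e-03, -8.73575840e-04,
        1.18512198e-03, -3.50503445e-05]), 'effort': array([ 5.24802635e-04, -5.02110422e+01, -3.56877601e+01,  7.29596615e-02,
        2.94510671e-02, -1.58136322e-04]), 'eef_pos': array([197.12725588, 644.75693755, 206.28917133]), 'tool_rot': array([-0.46432268, -3.10668147,  0.00345464]), 'wrist_force': array([-0.46967835,  0.31714539,  0.05623618]), 'torque': array([-0.00621868,  0.00731327, -0.01561261]), 'gripper_force': 0.0, 'opening': 88.21815515686397}
scene {'fx': 566.153550843623, 'fy': 566.153550843623, 'cx': 320.3247101097217, 'cy': 234.7316918091288, 'xyz': array([ 31.80572545, 610.58207455, 495.07169305]), 'attitude': array([-0.71841992,  2.28964314, -1.47585119])}
top {'fx': 449.74956386141645, 'fy': 449.74956386141645, 'cx': 318.92667055049895, 'cy': 240.49496226762938, 'xyz': array([ 428.17404931, -180.00623253,  904.23404716]), 'attitude': array([-2.15738326,  2.11262252, -0.19694287])}
```

View pics/top0.png

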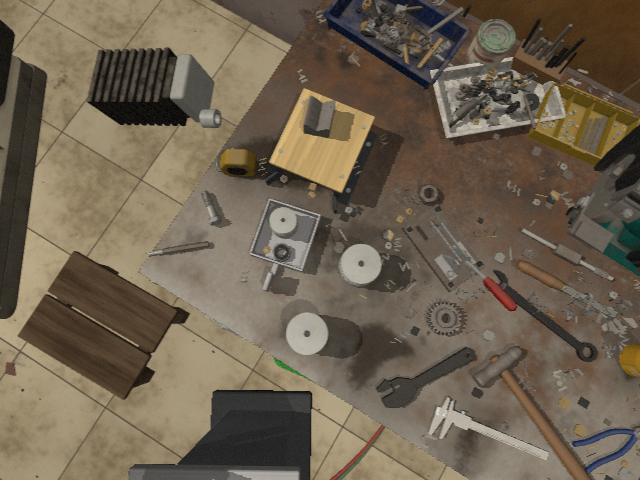

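View pics/scene0.png

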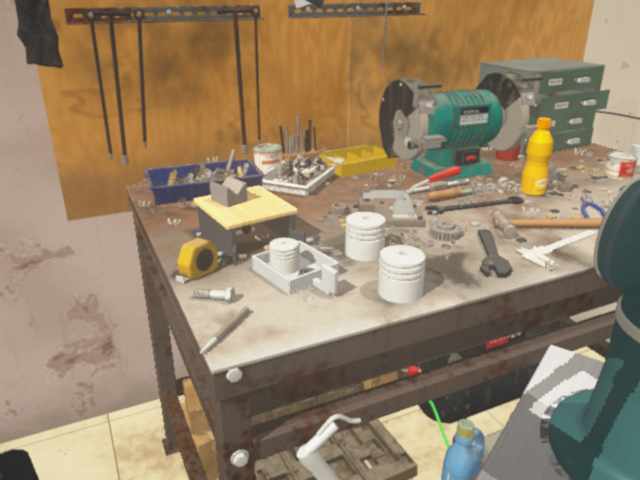

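```bash
cat > h.py <<'E'
import numpy as np,cv2
from bench import *
from scipy.spatial.transform import Rotation as R
def ray(m,px,z):
    Rm=R.from_rotvec(m["attitude"]).as_matrix()
    d=Rm@np.array([(px[0]-m["cx"])/m["fx"],(px[1]-m["cy"])/m["fy"],1]); o=np.array(m["xyz"])
    return (o+d*(z-o[2])/d[2])
def proj(m,p):
    c=R.from_rotvec(m["attitude"]).as_matrix().T@(np.array(p)-m["xyz"])
    return np.array([m["fx"]*c[0]/c[2]+m["cx"],m["fy"]*c[1]/c[2]+m["cy"]])
E
python3 - <<'E'
from h import *
im=cv2.imread("pics/top0.png")[80:300,190:390]
cv2.imwrite("pics/c1.png",cv2.resize(im,None,fx=2.7,fy=2.7,interpolation=cv2.INTER_CUBIC))
im=cv2.imread("pics/scene0.png")[140:310,160:360]
cv2.imwrite("pics/c2.png",cv2.resize(im,None,fx=3.5,fy=3.5,interpolation=cv2.INTER_CUBIC))
E
```

```text
(no output)
```

View pics/c1.png

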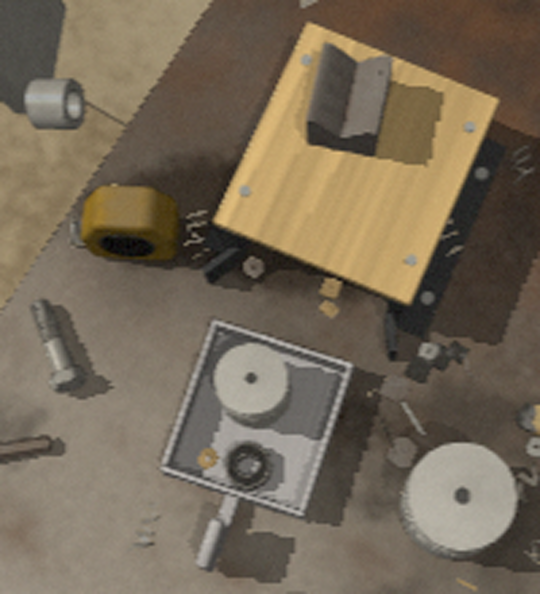

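View pics/c2.png

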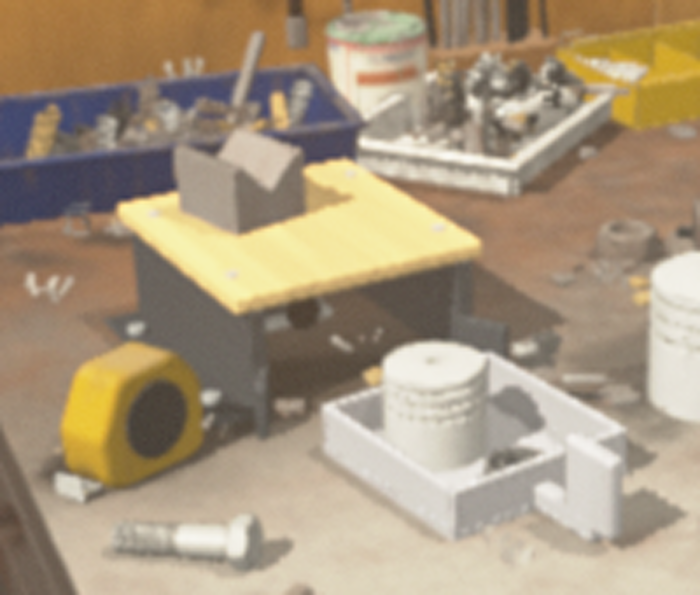

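Run:
```python
from h import *
from scipy.optimize import least_squares
m=camera_model("top")
def fit(pts,loc,z,g):
    px=[np.array(p)/2.7+[190,80] for p in pts]
    W=np.array([ray(m,p,z)[:2] for p in px])
    def f(v):
        c,s=np.cos(v[2]),np.sin(v[2]); return (np.array(loc)@np.array([[c,s],[-s,c]])+v[:2]-W).ravel()
    r=least_squares(f,g); print(r.x,np.degrees(r.x[2]),f(r.x).round(1)); return r.x
S=fit([(308,23),(498,100),(412,304),(213,222)],[(170,77),(170,-77),(0,-77),(0,77)],74,[600,0,0])
T=fit([(212,321),(353,366),(302,515),(163,466)],[(60,55),(60,-55),(-60,-55),(-60,55)],28,[500,0,0])
def loc(F,p):
    c,s=np.cos(F[2]),np.sin(F[2]); return np.array([[c,s],[-s,c]])@(np.array(p)-F[:2])
c,s=np.cos(T[2]),np.sin(T[2]);tab=T[:2]+np.array([-100*c,-100*s])
print("tab",tab,"ray tab top",ray(m,np.array((216,535))/2.7+[190,80],52))
print("tray in shelf",loc(S,T[:2]),np.degrees(T[2]-S[2]),"tab in shelf",loc(S,tab))
for n,p,z in(("piston",(251,378),56),("bigp",(462,495),90),("tape",(130,215),60),("bolt",(55,345),10),("bear",(247,465),15)):
    w=ray(m,np.array(p)/2.7+[190,80],z);print(n,w,loc(S,w[:2]),loc(T,w[:2]))
# check in scene
ms=camera_model("scene")
for p in [(0,77),(0,-77)]:
    c,s=np.cos(S[2]),np.sin(S[2]);w=[S[0]+c*p[0]-s*p[1],S[1]+s*p[0]+c*p[1],74];print(proj(ms,w),(proj(ms,w)-[160,140])*3.5)
print((proj(ms,[*tab,52])-[160,140])*3.5)
st=read_state();print(R.from_rotvec(st["tool_rot"]).as_matrix())
print(ray(m,(306,333),90),ray(m,(446,318),26))
```

```text
[ 6.95575691e+02 -1.58375845e+02 -3.83076170e-01] -21.948647793038617 [ 1.4  0.8  0.8 -1.8 -1.2  0.6 -1.   0.4]
[ 5.93500776e+02 -1.20720828e+02 -2.97707215e-01] -17.057366957320493 [ 2.3 -1.2  1.9 -0.9 -1.4 -0.5 -2.8  2.6]
tab [497.89962199 -91.38792288] ray tab top [503.51462384 -95.99383128  52.        ]
tray in shelf [-108.75096705   -3.22734443] 4.891280835718123 tab in shelf [-208.38679537  -11.75387445]
piston [ 615.82501524 -117.00883328   56.        ] [-89.43225849   8.55985429] [20.25339434 10.0970576 ]
bigp [ 530.66395424 -264.64301607   90.        ] [-113.23874841 -160.20480218] [ -17.85616819 -156.02313828]
tape [734.22108745 -25.31461363  60.        ] [-13.89067222 137.86155026] [106.54482746 132.48679739]
bolt [648.15389182  35.10598457  10.        ] [-116.30338686  161.73301295] [  6.54047836 165.00357782]
bear [ 559.02413485 -113.23043922   15.        ] [-143.52843817   -9.16638665] [-35.15721564  -2.95210239]
[228.51635251 225.70459721] [239.80723377 299.96609025]
[299.14229136 208.93831655] [486.99801975 241.28410792]
[597.24546939 446.90845446]
[[-9.56281051e-01  2.92448442e-01 -6.78783459e-04]
 [ 2.92449215e-01  9.56279152e-01 -1.90764677e-03]
 [ 9.12181448e-05 -2.02275615e-03 -9.99997950e-01]]
[ 404.21166649 -167.26374112   90.        ] [ 435.99249268 -435.75990934   26.        ]
```

```bash
python3 -m crank '[[[-2.5,-3.05,0],[0,0,0],0],[[-2.5,-3.05,0],[0,0,0],0],[[-2.5,-3.05,0],[0,0,0],0],[[-2.5,-3.05,0],[0,0,0],0],[[-2.5,-3.05,0],[0,0,0],0],[[-2.5,-3.05,0],[0,0,0],0],[[-2.5,-3.05,0],[0,0,0],0],[[-2.5,-3.05,0],[0,0,0],0],[[-2.5,-3.05,0],[0,0,0],0],[[-2.5,-3.05,0],[0,0,0],0]]' 50
python3 -m crank '[[[-2.5,-3.05,0.3],[0,0,0],0],[[-2.5,-3.05,0.3],[0,0,0],0],[[-2.5,-3.05,0.3],[0,0,0],0],[[-2.5,-3.05,0.3],[0,0,0],0],[[-2.5,-3.05,0.3],[0,0,0],0],[[-2.5,-3.05,0.3],[0,0,0],0],[[-2.5,-3.05,0.3],[0,0,0],0],[[-2.5,-3.05,0.3],[0,0,0],0],[[-2.5,-3.05,0.3],[0,0,0],0],[[0,0,0],[0,0,0],0]]'
cat > look.py <<'E'
import sys
from h import *
s=read_state();m=camera_model("wrist");im=read_camera("wrist")[:,:,::-1]
cv2.imwrite(f"pics/{sys.argv[1]}.png",im)
np.save(f"pics/{sys.argv[1]}.npy",m,allow_pickle=True)
print(s["eef_pos"],s["tool_rot"],s["wrist_force"],m)
E
python3 look.py w1
```

```text
time: 0.93
eef_pos: [347.2, 278.7, 207.2]
tool_rot: [-0.464, -3.107, 0.0]
wrist_force: [1.1, -0.1, 0.2]
opening: 88.2
gripper_force: 0.0
time: 1.77
eef_pos: [483.6, -53.3, 179.9]
tool_rot: [0.472, 3.105, -0.004]
wrist_force: [0.5, 0.2, 0.6]
opening: 88.3
gripper_force: 0.0
[483.61956496 -53.29028416 179.93493046] [ 0.47247424  3.10513519 -0.00427207] [0.51716435 0.23992075 0.59485328] {'fx': 337.27697209163307, 'fy': 337.27697209163307, 'cx': 311.3660683101128, 'cy': 244.80702396342133, 'xyz': array([412.75094824, -31.44027682, 356.9832722 ]), 'attitude': array([2.33162471, 1.71513251, 0.24760533])}
```

View pics/w1.png

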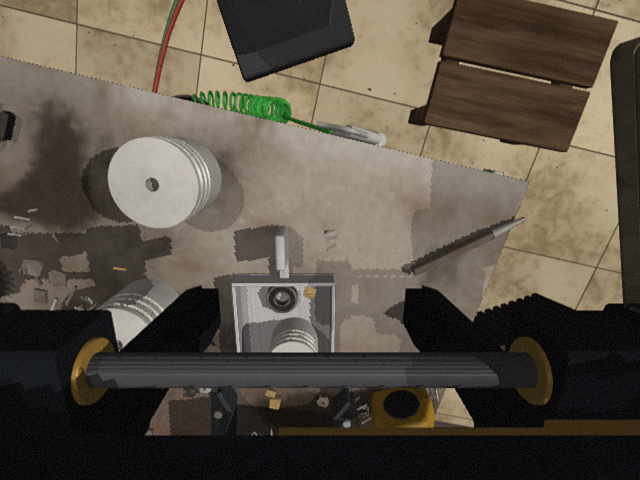

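Run:
```python
from h import *
m=np.load("pics/w1.npy",allow_pickle=True).item()
im=cv2.imread("pics/w1.png")
T=np.array([593.5,-120.7,-.2977])
def w(p,z):
    c,s=np.cos(T[2]),np.sin(T[2]);return [T[0]+c*p[0]-s*p[1],T[1]+s*p[0]+c*p[1],z]
k=6;o=np.array([225,215])
big=cv2.resize(im[215:300,225:345],None,fx=k,fy=k,interpolation=cv2.INTER_CUBIC)
for a,b,pts,z in((0,0,[(-118,5),(-82,5),(-82,-5),(-118,-5)],52),(0,0,[(60,55),(-60,55),(-60,-55),(60,-55)],28),(0,0,[(-118,5),(-118,-5)],14)):
    q=np.array([(proj(m,w(p,z))-o+.5)*k for p in pts]);print(z,(q/k+o).round(1).tolist())
    cv2.polylines(big,[q.astype(np.int32)],True,(0,0,255),1)
cv2.imwrite("pics/w1c.png",big)
```

```text
52 [[284.2, 234.7], [285.3, 270.7], [275.0, 270.7], [273.5, 234.7]]
28 [[333.6, 378.2], [335.2, 281.9], [230.8, 282.3], [238.5, 378.4]]
14 [[287.2, 225.3], [277.6, 225.3]]
```

View pics/w1c.png

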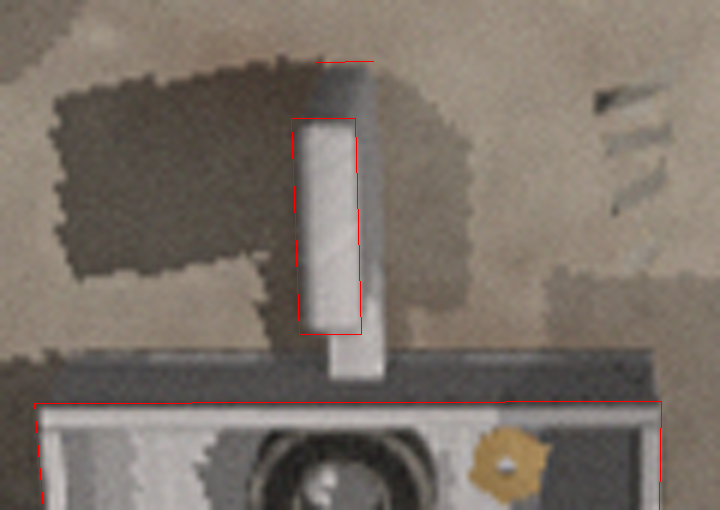

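Run:
```python
from h import *
w=np.load("pics/w1.npy",allow_pickle=True).item();t=camera_model("top");s=camera_model("scene")
for z in(70,75,80,85,90,95,100):
    a,b,c=ray(t,(306,333),z),ray(w,(152,184),z),ray(s,(402,258),z); print(z,a[:2].round(),b[:2].round(),c[:2].round())
# diameter of top in top cam at z
for z in (75,90): print(np.linalg.norm(ray(t,(285,334),z)-ray(t,(328,334),z)))
```

```text
70 [ 404. -167.] [ 403. -171.] [ 401. -160.]
75 [ 404. -167.] [ 404. -168.] [ 396. -151.]
80 [ 404. -167.] [ 404. -166.] [ 392. -142.]
85 [ 404. -167.] [ 404. -163.] [ 388. -133.]
90 [ 404. -167.] [ 404. -161.] [ 383. -123.]
95 [ 404. -167.] [ 404. -158.] [ 379. -114.]
100 [ 405. -167.] [ 404. -156.] [ 375. -105.]
77.62106344841106
76.21697740574578
```

```bash
python3 -m crank '[[[-0.64,-0.79,1],[0,0,0],0],[[-0.64,-0.79,2],[0,0,0],0],[[-0.64,-0.79,2],[0,0,0],0],[[-0.64,-0.78,2],[0,0,0],0],[[0,0,2],[0,0,0],0],[[0,0,2],[0,0,0],0],[[0,0,2],[0,0,0],0],[[0,0,1.5],[0,0,0],0],[[0,0,0],[0,0,0],0],[[0,0,0],[0,0,0],0]]'
python3 -m crank '[[[0,0,0],[0,0,0],0]]'; python3 look.py w2
```

```text
time: 2.65
eef_pos: [495.9, -83.8, 34.3]
tool_rot: [-0.461, -3.104, -0.001]
wrist_force: [-0.4, -0.2, -0.2]
opening: 88.2
gripper_force: 0.0
time: 2.73
eef_pos: [497.8, -84.5, 36.1]
tool_rot: [0.462, 3.107, 0.0]
wrist_force: [0.3, -0.5, 0.5]
opening: 88.3
gripper_force: 0.0
[497.79264743 -84.49344496  36.11995488] [4.62153232e-01 3.10676890e+00 5.85213644e-05] [ 0.31811433 -0.49327482  0.53911665] {'fx': 337.27697209163307, 'fy': 337.27697209163307, 'cx': 311.3660683101128, 'cy': 244.80702396342133, 'xyz': array([426.72213033, -63.60994433, 213.22685878]), 'attitude': array([2.32798838, 1.72369727, 0.25171452])}
```

```bash
python3 -m crank '[[[-0.28,-0.3,0.4],[0,0,0],0],[[0,-0.3,0.5],[0,0,0],0],[[0,0,0.5],[0,0,0],0],[[0,0,0],[0,0,0],0],[[0,0,0],[0,0,0],0],[[0,0,0],[0,0,0],0]]'
python3 look.py w3
python3 - <<'E'
from h import *
m=np.load("pics/w3.npy",allow_pickle=True).item()
s=read_state()["eef_pos"]
im=cv2.imread("pics/w3.png")
for p in [(498.7,-91,52),(498.7-17.2,-91+5.3,52),(498.7+17.2,-91-5.3,52)]:
    cv2.circle(im,tuple(int(v) for v in proj(m,p).round()),2,(0,0,255),-1)
cv2.imwrite("pics/w3c.png",im)
E
```

```text
time: 3.28
eef_pos: [498.2, -91.8, 21.5]
tool_rot: [-0.465, -3.107, -0.0]
wrist_force: [0.3, 0.1, 1.3]
opening: 88.1
gripper_force: 0.0
[498.19696245 -91.83857719  21.47143377] [-4.64872371e-01 -3.10666212e+00 -6.66098085e-05] [0.32813085 0.09638884 1.27157052] {'fx': 337.27697209163307, 'fy': 337.27697209163307, 'cx': 311.3660683101128, 'cy': 244.80702396342133, 'xyz': array([427.34189006, -70.85009885, 198.64260657]), 'attitude': array([2.33001391, 1.72212693, 0.25048192])}
```

View pics/w3c.png

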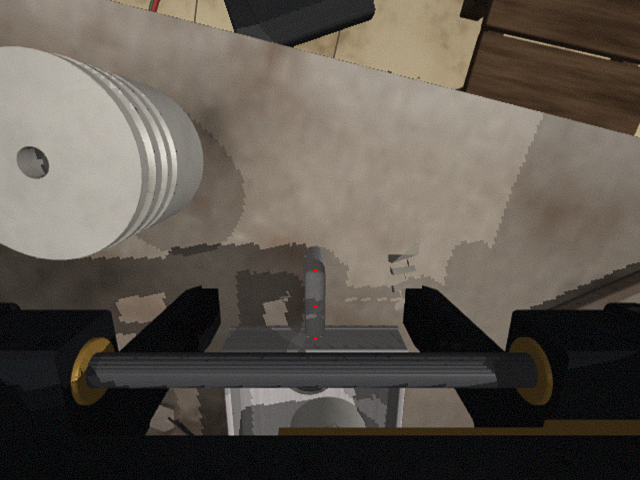

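```bash
python3 -m crank '[[[0,0,0],[0,0,0],150],[[0,0,0],[0,0,0],200],[[0,0,0],[0,0,0],215],[[0,0,0],[0,0,0],222],[[0,0,0],[0,0,0],228],[[0,0,0],[0,0,0],235],[[0,0,0],[0,0,0],245],[[0,0,0],[0,0,0],255],[[0,0,0],[0,0,0],255],[[0,0,0],[0,0,0],255]]' 50
python3 -m crank '[[[0,0,0],[0,0,0],255],[[0,0,0],[0,0,0],255],[[0,0,0],[0,0,0],255]]'
```

```text
time: 4.17
eef_pos: [498.4, -91.8, 21.6]
tool_rot: [-0.464, -3.107, 0.0]
wrist_force: [-0.7, -0.1, 0.4]
opening: 23.5
gripper_force: 0.0
time: 4.42
eef_pos: [498.4, -91.8, 21.6]
tool_rot: [-0.465, -3.107, -0.0]
wrist_force: [0.6, 0.4, 0.2]
opening: 3.7
gripper_force: 0.0
```

```bash
python3 -m crank '[[[0,0,0],[0,0,0],255],[[0,0,0],[0,0,0],255],[[0,0,0],[0,0,0],255]]'; python3 look.py w4
python3 - <<'E'
from h import *
m=np.load("pics/w4.npy",allow_pickle=True).item()
print(proj(m,read_state()["eef_pos"]))
a=cv2.imread("pics/w4.png")[200:400,180:440]
cv2.imwrite("pics/w4c.png",cv2.resize(a,None,fx=3,fy=3))
E
```

```text
time: 4.67
eef_pos: [498.4, -91.8, 21.6]
tool_rot: [0.465, 3.107, 0.0]
wrist_force: [-0.3, 0.3, -0.3]
opening: 0.1
gripper_force: 0.0
[498.36396015 -91.77262987  21.60754923] [4.64513023e-01 3.10704760e+00 1.05991765e-05] [-0.26911042  0.28261344 -0.27630163] {'fx': 337.27697209163307, 'fy': 337.27697209163307, 'cx': 311.3660683101128, 'cy': 244.80702396342133, 'xyz': array([427.4289969 , -70.77929715, 198.74436712]), 'attitude': array([2.32955054, 1.72228606, 0.2507783 ])}
[312.94465308 280.43807914]
```

View pics/w4c.png

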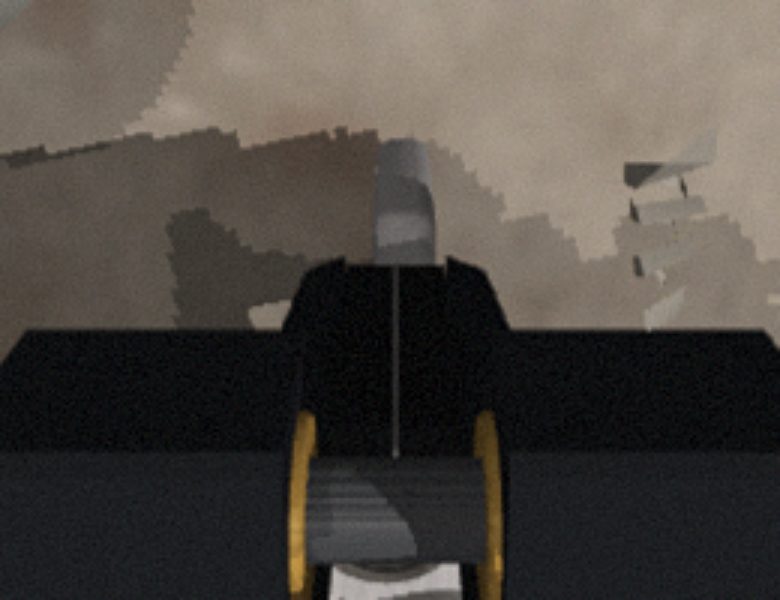

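Run:
```python
from h import *
m=np.load("pics/w4.npy",allow_pickle=True).item()
p0=np.array([498.36,-91.77,21.6]);Rt=R.from_rotvec([.4645,3.107,0]).as_matrix()
Rc=R.from_rotvec(m["attitude"]).as_matrix()
print("optical axis in tool",Rt.T@Rc[:,2],"cam in tool",Rt.T@(m["xyz"]-p0))
for x in(0,9):
  for y in (0,44):
    for z in(0,-19,-45): 
        q=p0+Rt@[x,y,z]; print((x,y,z),proj(m,q).round(1),"depth",(Rc.T@(q-m["xyz"]))[2].round())
c,s=np.cos(-.2977),np.sin(-.2977)
for n,x,z in(("rearbot",-118,14),("reartop",-118,52),("fronttop",-82,52),("panrim",-60,28)): 
    w=np.array([593.5+.7+c*x,-120.7+.2+s*x,z]);print(n,proj(m,w).round(1))
```

```text
optical axis in tool [-0.28620948 -0.00106641  0.95816648] cam in tool [  73.95765919   -0.67031537 -177.14897384]
(0, 0, 0) [312.9 280.4] depth 191.0
(0, 0, -19) [313.1 294.8] depth 173.0
(0, 0, -45) [313.3 320.2] depth 148.0
(0, 44, 0) [390.7 280.4] depth 191.0
(0, 44, -19) [399.  294.8] depth 173.0
(0, 44, -45) [413.7 320.2] depth 148.0
(9, 0, 0) [312.9 265.5] depth 188.0
(9, 0, -19) [313.1 278.5] depth 170.0
(9, 0, -45) [313.3 301.5] depth 145.0
(9, 44, 0) [391.8 265.4] depth 188.0
(9, 44, -19) [400.3 278.4] depth 170.0
(9, 44, -45) [415.5 301.5] depth 145.0
rearbot [314.1 246.2]
reartop [314.6 269.9]
fronttop [314.4 338.1]
panrim [314.  348.6]
```

The wrist view shows the shut fingers still above the tab: by image scale, the tips are about 30 mm higher than the reported TCP. I'll open, go down carefully and watch the force.

```bash
python3 -m crank '[[[0,0,0],[0,0,0],60],[[0,0,0],[0,0,0],60],[[0,0,0],[0,0,0],60],[[0,0,0],[0,0,0],60],[[0,0,0],[0,0,0],60],[[0,0,0],[0,0,0],60],[[0,0,0],[0,0,0],60],[[0,0,0],[0,0,0],60]]'
python3 -m crank '[[[0,0,0.5],[0,0,0],60],[[0,0,0.5],[0,0,0],60],[[0,0,0.5],[0,0,0],60],[[0,0,0],[0,0,0],60],[[0,0,0],[0,0,0],60]]'
```

```text
time: 5.38
eef_pos: [498.4, -91.8, 21.6]
tool_rot: [-0.464, -3.107, 0.0]
wrist_force: [-0.1, 0.6, 0.6]
opening: 51.9
gripper_force: 0.0
time: 5.8
eef_pos: [497.6, -91.6, 5.8]
tool_rot: [-0.464, -3.105, -0.0]
wrist_force: [1.0, -0.1, 0.3]
opening: 67.4
gripper_force: 0.0
```

```bash
python3 -m crank '[[[0,0,0.4],[0,0,0],60],[[0,0,0.4],[0,0,0],60],[[0,0,0.4],[0,0,0],60],[[0,0,0],[0,0,0],60],[[0,0,0],[0,0,0],60]]'
python3 look.py w5
python3 - <<'E'
from h import *
a=cv2.imread("pics/w5.png")[200:400,180:440]
cv2.imwrite("pics/w5c.png",cv2.resize(cv2.convertScaleAbs(a,alpha=1.6,beta=15),None,fx=3,fy=3))
E
```

```text
time: 6.22
eef_pos: [498.0, -91.7, -5.8]
tool_rot: [-0.464, -3.106, -0.0]
wrist_force: [-0.5, 0.3, -0.3]
opening: 67.5
gripper_force: 0.0
[497.97165019 -91.6714027   -5.82481474] [-4.64370071e-01 -3.10620081e+00 -1.11591008e-04] [-0.54720753  0.26156355 -0.29529296] {'fx': 337.27697209163307, 'fy': 337.27697209163307, 'cx': 311.3660683101128, 'cy': 244.80702396342133, 'xyz': array([427.17486373, -70.71948036, 171.36657868]), 'attitude': array([2.33017019, 1.72275948, 0.24996017])}
```

View pics/w5c.png

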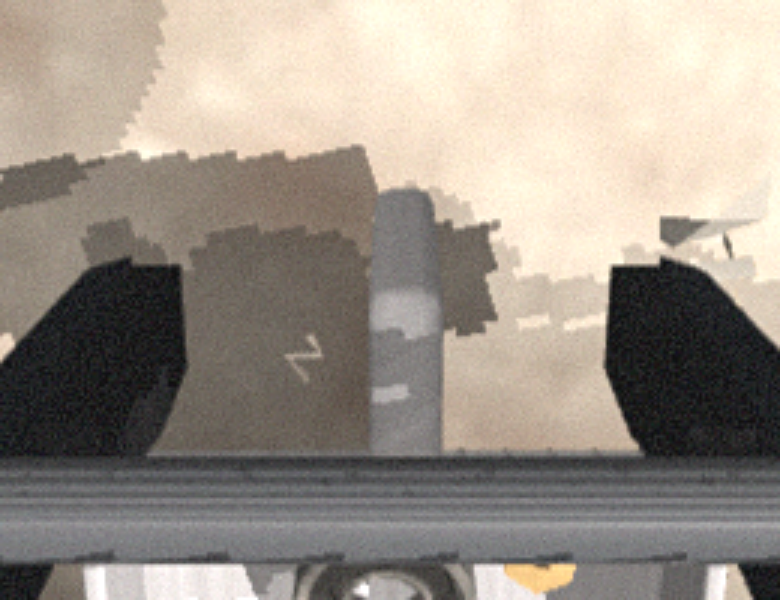

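```bash
python3 -m crank '[[[0,0,0.3],[0,0,0],60],[[0,0,0],[0,0,0],150],[[0,0,0],[0,0,0],255],[[0,0,0],[0,0,0],255],[[0,0,0],[0,0,0],255],[[0,0,0],[0,0,0],255],[[0,0,0],[0,0,0],255],[[0,0,0],[0,0,0],255],[[0,0,0],[0,0,0],255],[[0,0,0],[0,0,0],255]]' 40
python3 -m crank '[[[0,0,0],[0,0,0],255],[[0,0,0],[0,0,0],255],[[0,0,0],[0,0,0],255]]'
```

```text
time: 7.1
eef_pos: [498.4, -91.6, -8.3]
tool_rot: [0.465, 3.107, 0.001]
wrist_force: [0.8, 2.5, 1.2]
opening: 9.5
gripper_force: 37.4
time: 7.35
eef_pos: [498.4, -91.6, -8.4]
tool_rot: [0.464, 3.107, 0.0]
wrist_force: [-0.3, 1.7, -0.2]
opening: 9.7
gripper_force: 40.0
```

```bash
python3 -m crank '[[[0,0.06,0],[0,0,0.3],255],[[0,0.12,0],[0,0,0.5],255],[[0,0.12,0],[0,0,0.5],255],[[0,0.12,0],[0,0,0.5],255],[[0,0.12,0],[0,0,0.5],255],[[0,0.12,0],[0,0,0.5],255],[[0,0.12,0],[0,0,0.5],255],[[0,0.12,0],[0,0,0.5],255],[[0,0.12,0],[0,0,0.5],255],[[0,0.12,0],[0,0,0.5],255]]'
python3 -m crank '[[[0,0.04,0],[0,0,0.2],255],[[0,0,0],[0,0,0],255],[[0,0,0],[0,0,0],255],[[0,0,0],[0,0,0],255]]'
cat > sh.py <<'E'
from h import *
S=np.array([695.576,-158.376,-0.383076]);c,s=np.cos(S[2]),np.sin(S[2])
st=read_state();A=np.array([[c,s],[-s,c]])
v=st["tool_rot"];x=R.from_rotvec(v).as_matrix()[:,0]
print("t",st["time"],"tab in shelf",(A@(st["eef_pos"][:2]-S[:2])).round(1),"z",st["eef_pos"][2].round(1),"yaw err",np.degrees(np.arctan2(-x[1],-x[0])-S[2]).round(2),"F shelf",(A@st["wrist_force"][:2]).round(1),st["wrist_force"][2].round(1),"grip",st["opening"].round(1),st["gripper_force"].round(0))
E
python3 sh.py
```

```text
time: 8.18
eef_pos: [502.0, -81.1, -8.4]
tool_rot: [-0.596, -3.084, 0.0]
wrist_force: [-0.6, -4.2, 1.6]
opening: 9.7
gripper_force: 40.0
time: 8.52
eef_pos: [502.2, -80.6, -8.4]
tool_rot: [-0.6, -3.084, -0.0]
wrist_force: [-0.8, -3.0, 1.7]
opening: 9.7
gripper_force: 40.0Traceback (most recent call last):
  File "sh.py", line 5, in <module>
    print("t",st["time"],"tab in shelf",(A@(st["eef_pos"][:2]-S[:2])).round(1),"z",st["eef_pos"][2].round(1),"yaw err",np.degrees(np.arctan2(-x[1],-x[0])-S[2]).round(2),"F shelf",(A@st["wrist_force"][:2]).round(1),st["wrist_force"][2].round(1),"grip",st["opening"].round(1),st["gripper_force"].round(0))
                                                                                                                                                                                                                                                           ^^^^^^^^^^^^^^^^^^^
AttributeError: 'float' object has no attribute 'round'
```

```bash
sed -i 's/st\["opening"\].round(1),st\["gripper_force"\].round(0)/round(st["opening"],1),round(st["gripper_force"])/' sh.py; python3 sh.py
python3 -m crank '[[[-0.1,0,0],[0,0,0],255],[[-0.2,0,0],[0,0,0],255],[[-0.3,0,0],[0,0,0],255],[[-0.3,0,0],[0,0,0],255],[[-0.3,0,0],[0,0,0],255],[[-0.3,0,0],[0,0,0],255],[[-0.3,0,0],[0,0,0],255],[[-0.3,0,0],[0,0,0],255],[[-0.3,0,0],[0,0,0],255],[[-0.3,0,0],[0,0,0],255]]' >/dev/null; python3 sh.py
python3 -m crank '[[[-0.3,0,0],[0,0,0],255],[[-0.3,0,0],[0,0,0],255],[[-0.2,0,0],[0,0,0],255],[[-0.1,0,0],[0,0,0],255],[[0,0,0],[0,0,0],255]]' >/dev/null; python3 sh.py
```

```text
t 8.5167 tab in shelf [-2.084e+02 -1.000e-01] z -8.4 yaw err -0.06 F shelf [ 0.4 -3.1] 1.7 grip 9.7 40
t 9.35 tab in shelf [-191.6    0. ] z -8.9 yaw err -0.09 F shelf [-26.9  -0.2] 29.0 grip 9.3 40
t 9.7667 tab in shelf [-1.814e+02  1.000e-01] z -8.9 yaw err -0.08 F shelf [-22.7  -0.7] 24.2 grip 9.8 40
```

```bash
python3 -m crank '[[[0,0,0],[0,0,0],255]]' >/dev/null; python3 sh.py
python3 - <<'E'
from h import *
print(read_state()["torque"])
t=read_camera("top")[:,:,::-1];s=read_camera("scene")[:,:,::-1];w=read_camera("wrist")[:,:,::-1]
cv2.imwrite("pics/t6.png",t);cv2.imwrite("pics/s6.png",s);cv2.imwrite("pics/w6.png",w)
r=lambda a,W,H:cv2.resize(cv2.convertScaleAbs(a,alpha=1.3),(W,H),interpolation=cv2.INTER_CUBIC)
left=r(t[80:300,210:410],400,440)
right=r(s[130:290,150:330],400,355)
bl=r(w[200:440,160:480],400,245)
C=np.zeros((600,800,3),np.uint8);C[:440,:400]=left;C[:355,400:]=right;C[355:,400:]=bl
cv2.imwrite("pics/comp.png",C)
E
```

```text
t 9.85 tab in shelf [-1.814e+02  1.000e-01] z -8.9 yaw err -0.08 F shelf [-22.5   0.3] 24.2 grip 9.6 40
[1.35560649 3.37516271 0.04856487]
```

View pics/comp.png

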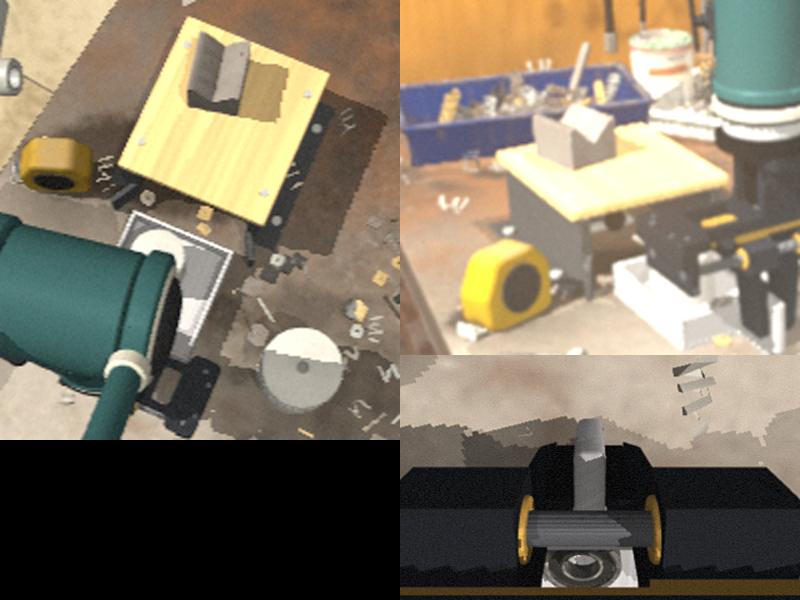

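The tray isn't visibly hitting anything. The 24 N push downwards at the wrist would explain the drag, so I'll take off the advance and the downward load.

```bash
python3 -m crank '[[[0.2,0,0],[0,0,0],255],[[0.2,0,0],[0,0,0],255],[[0.2,0,0],[0,0,0],255],[[0,0,0],[0,0,0],255],[[0,0,0],[0,0,0],255]]' >/dev/null; python3 sh.py
python3 -m crank '[[[0,0,-0.1],[0,0,0],255],[[0,0,0],[0,0,0],255],[[0,0,0],[0,0,0],255]]' ; python3 sh.py
```

```text
t 10.4167 tab in shelf [-181.     0.2] z -8.9 yaw err -0.07 F shelf [-7.8 -0.5] 7.0 grip 9.8 40
time: 10.67
eef_pos: [528.2, -91.0, -8.8]
tool_rot: [-0.599, -3.08, -0.001]
wrist_force: [-2.2, 1.6, -5.6]
opening: 9.7
gripper_force: 40.0
t 10.6667 tab in shelf [-1.804e+02 -1.000e-01] z -8.8 yaw err -0.06 F shelf [-2.6  0.7] -5.6 grip 9.7 40
```

```bash
python3 -m crank '[[[-0.1,0,0.02],[0,0,0],255],[[-0.1,0,0],[0,0,0],255],[[-0.1,0,0],[0,0,0],255]]' >/dev/null; python3 sh.py
python3 -m crank '[[[-0.1,0,0],[0,0,0],255],[[-0.1,0,0],[0,0,0],255],[[-0.1,0,0],[0,0,0],255]]' >/dev/null; python3 sh.py
python3 -m crank '[[[0,0,0],[0,0,0],255],[[0,0,0],[0,0,0],255],[[0,0,0],[0,0,0],255]]' >/dev/null; python3 sh.py
```

```text
t 10.9167 tab in shelf [-175.9   -0.3] z -8.4 yaw err -0.05 F shelf [-3.6  0.1] -5.1 grip 9.3 40
t 11.1667 tab in shelf [-172.3   -0.2] z -7.8 yaw err -0.06 F shelf [-1.6  0.7] -5.7 grip 9.9 40
t 11.4167 tab in shelf [-171.9   -0.2] z -7.4 yaw err -0.06 F shelf [-0.4 -0.5] -6.8 grip 9.8 40
```

```bash
python3 -m crank '[[[0,0,0.05],[0,0,0],255],[[0,0,0],[0,0,0],255],[[0,0,0],[0,0,0],255]]' >/dev/null; python3 sh.py
python3 -m crank '[[[-0.1,0,0],[0,0,0],255],[[-0.1,0,0],[0,0,0],255],[[-0.1,0,0],[0,0,0],255],[[-0.1,0,0],[0,0,0],255]]' >/dev/null; python3 sh.py
```

```text
t 11.6667 tab in shelf [-171.9   -0.2] z -7.9 yaw err -0.06 F shelf [-0.  -1.6] -6.0 grip 9.6 40
t 12.0 tab in shelf [-168.6   -0.2] z -8.2 yaw err -0.05 F shelf [-3.   0.2] -5.2 grip 9.6 40
```

```bash
python3 -m crank '[[[0,0,0.06],[0,0,0],255],[[0,0,0],[0,0,0],255],[[0,0,0],[0,0,0],255]]' >/dev/null; python3 sh.py
python3 -m crank '[[[-0.1,0,0],[0,0,0],255],[[-0.1,0,0],[0,0,0],255],[[-0.1,0,0],[0,0,0],255],[[-0.1,0,0],[0,0,0],255]]' >/dev/null; python3 sh.py
```

```text
t 12.25 tab in shelf [-1.681e+02 -1.000e-01] z -8.6 yaw err -0.06 F shelf [-1.9 -0.5] -4.2 grip 9.7 40
t 12.5833 tab in shelf [-164.4   -0.2] z -8.7 yaw err -0.06 F shelf [-3.4  0.4] -3.4 grip 9.8 40
```

```bash
python3 -m crank '[[[-0.15,0,0.02],[0,0,0],255],[[-0.2,0,0],[0,0,0],255],[[-0.2,0,0],[0,0,0],255],[[-0.2,0,0],[0,0,0],255],[[-0.2,0,0],[0,0,0],255]]' >/dev/null; python3 sh.py
python3 -m crank '[[[-0.2,0,0],[0,0,0],255],[[-0.2,0,0],[0,0,0],255],[[-0.2,0,0],[0,0,0],255],[[-0.2,0,0],[0,0,0],255],[[-0.2,0,0],[0,0,0],255]]' >/dev/null; python3 sh.py
```

```text
t 13.0 tab in shelf [-155.    -0.2] z -8.8 yaw err -0.06 F shelf [-6.7  0.3] -1.4 grip 9.7 40
t 13.4167 tab in shelf [-145.1   -0.2] z -8.8 yaw err -0.06 F shelf [-5.3  1. ] -0.8 grip 9.5 40
```

```bash
for i in 1 2; do :; done; python3 -m crank '[[[-0.2,0,0],[0,0,0],255],[[-0.2,0,0],[0,0,0],255],[[-0.2,0,0],[0,0,0],255],[[-0.2,0,0],[0,0,0],255],[[-0.2,0,0],[0,0,0],255],[[-0.2,0,0],[0,0,0],255],[[-0.2,0,0],[0,0,0],255],[[-0.2,0,0],[0,0,0],255]]' >/dev/null; python3 sh.py
python3 -m crank '[[[-0.2,0,0],[0,0,0],255],[[-0.2,0,0],[0,0,0],255],[[-0.2,0,0],[0,0,0],255],[[-0.2,0,0],[0,0,0],255],[[-0.2,0,0],[0,0,0],255],[[-0.2,0,0],[0,0,0],255],[[-0.2,0,0],[0,0,0],255]]' >/dev/null; python3 sh.py
```

```text
t 14.0833 tab in shelf [-129.1   -0.2] z -8.8 yaw err -0.06 F shelf [-5.7  0.8] -1.2 grip 9.7 40
t 14.6667 tab in shelf [-115.2   -0.2] z -8.8 yaw err -0.06 F shelf [-6.   0.5] -0.0 grip 9.6 40
```

```bash
python3 -m crank '[[[-0.2,0,0],[0,0,0],255],[[-0.2,0,0],[0,0,0],255],[[-0.2,0,0],[0,0,0],255],[[-0.2,0,0],[0,0,0],255],[[-0.2,0,0],[0,0,0],255],[[-0.2,0,0],[0,0,0],255],[[-0.2,0,0],[0,0,0],255],[[-0.2,0,0],[0,0,0],255]]' >/dev/null; python3 sh.py
python3 -m crank '[[[-0.1,0,0],[0,0,0],255],[[-0.1,0,0],[0,0,0],255],[[-0.1,0,0],[0,0,0],255],[[-0.1,0,0],[0,0,0],255]]' >/dev/null; python3 sh.py
python3 -m crank '[[[-0.1,0,0],[0,0,0],255],[[-0.1,0,0],[0,0,0],255],[[-0.1,0,0],[0,0,0],255],[[-0.1,0,0],[0,0,0],255]]' >/dev/null; python3 sh.py
```

```text
t 15.3333 tab in shelf [-99.2  -0.2] z -8.7 yaw err -0.06 F shelf [-6.1 -0. ] -0.8 grip 9.4 40
t 15.6667 tab in shelf [-95.3  -0.3] z -8.8 yaw err -0.06 F shelf [-6.7 -0.3] 0.6 grip 9.6 40
t 16.0 tab in shelf [-91.3  -0.3] z -8.8 yaw err -0.06 F shelf [-6.6  0.9] -0.2 grip 9.6 40
```

```bash
python3 -m crank '[[[-0.1,0,0],[0,0,0],255],[[-0.1,0,0],[0,0,0],255],[[-0.1,0,0],[0,0,0],255]]' >/dev/null; python3 sh.py
python3 -m crank '[[[-0.1,0,0],[0,0,0],255],[[-0.1,0,0],[0,0,0],255],[[-0.1,0,0],[0,0,0],255]]' >/dev/null; python3 sh.py
python3 -m crank '[[[-0.1,0,0],[0,0,0],255],[[-0.1,0,0],[0,0,0],255],[[-0.1,0,0],[0,0,0],255]]' >/dev/null; python3 sh.py
```

```text
t 16.25 tab in shelf [-88.3  -0.3] z -8.7 yaw err -0.06 F shelf [-6.9  0.1] -0.0 grip 10.1 40
t 16.5 tab in shelf [-85.3  -0.3] z -8.8 yaw err -0.06 F shelf [-6.6  1. ] -0.1 grip 9.7 40
t 16.75 tab in shelf [-82.3  -0.3] z -8.7 yaw err -0.06 F shelf [-6.2 -0.1] -0.8 grip 9.7 40
```

```bash
python3 -m crank '[[[-0.1,0,0],[0,0,0],255],[[-0.1,0,0],[0,0,0],255],[[-0.1,0,0],[0,0,0],255]]' >/dev/null; python3 sh.py
python3 -m crank '[[[-0.1,0,0],[0,0,0],255],[[-0.1,0,0],[0,0,0],255],[[-0.1,0,0],[0,0,0],255]]' >/dev/null; python3 sh.py
```

```text
t 17.0 tab in shelf [-79.3  -0.3] z -8.7 yaw err -0.06 F shelf [-6.   1.3] -0.2 grip 9.7 40
t 17.25 tab in shelf [-78.   -0.3] z -8.8 yaw err -0.06 F shelf [-11.7   0.5] 5.9 grip 10.0 40
```

```bash
python3 -m crank '[[[-0.05,0,-0.02],[0,0,0],255],[[-0.1,0,-0.02],[0,0,0],255],[[0,0,0],[0,0,0],255]]' >/dev/null; python3 sh.py
python3 -m crank '[[[-0.1,0,-0.02],[0,0,0],255],[[-0.1,0,0],[0,0,0],255],[[0,0,0],[0,0,0],255]]' >/dev/null; python3 sh.py
```

```text
t 17.5 tab in shelf [-77.   -0.3] z -8.8 yaw err -0.06 F shelf [-10.9   0.4] 3.8 grip 9.6 40
t 17.75 tab in shelf [-76.3  -0.3] z -8.8 yaw err -0.06 F shelf [-14.3   0.3] 5.6 grip 9.6 40
```

```bash
python3 -m crank '[[[-0.1,0,-0.04],[0,0,0],255],[[-0.1,0,-0.02],[0,0,0],255],[[0,0,0],[0,0,0],255]]' >/dev/null; python3 sh.py
python3 -m crank '[[[-0.1,0,-0.02],[0,0,0],255],[[-0.1,0,0],[0,0,0],255],[[0,0,0],[0,0,0],255]]' >/dev/null; python3 sh.py
```

```text
t 18.0 tab in shelf [-75.2  -0.4] z -8.8 yaw err -0.06 F shelf [-15.3   0.6] 3.6 grip 9.3 40
t 18.25 tab in shelf [-74.5  -0.4] z -8.7 yaw err -0.06 F shelf [-18.1   0.9] 6.1 grip 9.6 40
```

```bash
python3 -m crank '[[[-0.1,0,-0.04],[0,0,0],255],[[-0.1,0,-0.02],[0,0,0],255],[[0,0,0],[0,0,0],255]]' >/dev/null; python3 sh.py
python3 -m crank '[[[-0.06,0,-0.03],[0,0,0],255],[[0,0,0],[0,0,0],255]]' >/dev/null; python3 sh.py
```

```text
t 18.5 tab in shelf [-73.4  -0.5] z -8.7 yaw err -0.06 F shelf [-18.8  -0.6] 5.2 grip 9.8 40
t 18.6667 tab in shelf [-73.3  -0.5] z -8.8 yaw err -0.06 F shelf [-19.5   0.8] 4.1 grip 9.8 40
```

```bash
python3 -m crank '[[[-0.08,0,-0.02],[0,0,0],255],[[0,0,0],[0,0,0],255],[[0,0,0],[0,0,0],255]]' >/dev/null; python3 sh.py
python3 -m crank '[[[0,0,0],[0,0,0],255],[[0,0,0],[0,0,0],255],[[0,0,0],[0,0,0],255],[[0,0,0],[0,0,0],255],[[0,0,0],[0,0,0],255],[[0,0,0],[0,0,0],255]]' >/dev/null; python3 sh.py
```

```text
t 18.9167 tab in shelf [-72.8  -0.5] z -8.8 yaw err -0.05 F shelf [-20.2   1. ] 3.0 grip 9.8 40
t 19.4167 tab in shelf [-72.8  -0.5] z -8.8 yaw err -0.05 F shelf [-20.2  -0.2] 3.8 grip 9.4 40
```

```bash
python3 -m crank '[[[0.1,0,0.03],[0,0,0],255],[[0.1,0,0.03],[0,0,0],255],[[0,0,0],[0,0,0],255]]' >/dev/null; python3 sh.py
python3 -m crank '[[[0.1,0,0.03],[0,0,0],255],[[0.1,0,0.03],[0,0,0],255],[[0,0,0],[0,0,0],255]]' >/dev/null; python3 sh.py
```

```text
t 19.6667 tab in shelf [-72.6  -0.5] z -8.7 yaw err -0.05 F shelf [-15.   -0.1] 1.9 grip 9.9 40
t 19.9167 tab in shelf [-72.4  -0.5] z -8.7 yaw err -0.05 F shelf [-11.9   1.1] -0.2 grip 10.0 40
```

```bash
python3 -m crank '[[[0.1,0,0.04],[0,0,0],255],[[0.1,0,0.04],[0,0,0],255],[[0,0,0],[0,0,0],255]]' >/dev/null; python3 sh.py
python3 -m crank '[[[0.1,0,0.04],[0,0,0],255],[[0.1,0,0.04],[0,0,0],255],[[0,0,0],[0,0,0],255]]' >/dev/null; python3 sh.py
```

```text
t 20.1667 tab in shelf [-72.3  -0.5] z -8.7 yaw err -0.05 F shelf [-7.2  0. ] -1.2 grip 9.8 40
t 20.4167 tab in shelf [-72.3  -0.4] z -8.7 yaw err -0.05 F shelf [-3.2 -1.6] -0.7 grip 9.7 40
```

```bash
python3 -m crank '[[[0.1,0,0.03],[0,0,0],255],[[0.1,0,0.02],[0,0,0],255],[[0,0,0],[0,0,0],255]]' >/dev/null; python3 sh.py
python3 -m crank '[[[0.1,0,0.01],[0,0,0],255],[[0.1,0,0.01],[0,0,0],255],[[0,0,0],[0,0,0],255]]' >/dev/null; python3 sh.py
```

```text
t 20.6667 tab in shelf [-73.4  -0.1] z -8.8 yaw err -0.06 F shelf [ 0.7 -0.3] -0.1 grip 9.9 40
t 20.9167 tab in shelf [-75.   -0.1] z -8.8 yaw err -0.06 F shelf [ 2.5 -0.8] 1.0 grip 10.0 40
```

```bash
python3 -m crank '[[[0.1,0,0],[0,0,0],255],[[0.05,0,0],[0,0,0],255],[[0,0,0],[0,0,0],255]]' >/dev/null; python3 sh.py
python3 -m crank '[[[-0.08,0,0],[0,0,0],255],[[0,0,0],[0,0,0],255]]' >/dev/null; python3 sh.py
```

```text
t 21.1667 tab in shelf [-76.5  -0. ] z -8.8 yaw err -0.05 F shelf [5.8 0.5] 2.6 grip 9.9 40
t 21.3333 tab in shelf [-76.5  -0. ] z -8.8 yaw err -0.06 F shelf [ 2.3 -0.3] 6.0 grip 9.6 40
```

```bash
python3 -m crank '[[[-0.06,0,-0.05],[0,0,0],255],[[0,0,0],[0,0,0],255]]' 10 >/dev/null; python3 sh.py
python3 -m crank '[[[0,0,0],[0,0,0],215],[[0,0,0],[0,0,0],205],[[0,0,0],[0,0,0],180],[[0,0,0],[0,0,0],150],[[0,0,0],[0,0,0],120],[[0,0,0],[0,0,0],90],[[0,0,0],[0,0,0],90],[[0,0,0],[0,0,0],90],[[0,0,0],[0,0,0],90]]' 10 >/dev/null; python3 sh.py
```

```text
t 21.5 tab in shelf [-76.6  -0.1] z -8.8 yaw err -0.06 F shelf [2.9 0.7] 5.1 grip 10.2 10
t 22.25 tab in shelf [-77.1  -0.3] z -9.4 yaw err -0.06 F shelf [-0.5  0.5] 0.9 grip 56.9 0
```

```bash
python3 -m crank '[[[0,0,-0.3],[0,0,0],90],[[0,0,-0.8],[0,0,0],90],[[0,0,-1.5],[0,0,0],90],[[0,0,-2],[0,0,0],90],[[0,0,-2],[0,0,0],90],[[0,0,-2],[0,0,0],90],[[0,0,-2],[0,0,0],90],[[1,0,-2],[0,0,0],90],[[2,0,-2],[0,0,0],90],[[3,0,-2],[0,0,0],90]]' >/dev/null; python3 sh.py
python3 -m crank '[[[3,2,0],[0,0,0],90],[[3,2,0],[0,0,0],90],[[3,2,0],[0,0,0],90],[[1,3,0],[0,0,0],90],[[1,3,0],[0,0,0],90],[[0,3,0],[0,0,0],90],[[0,3,0],[0,0,0],90],[[0,3,0],[0,0,0],90],[[0,3,0],[0,0,0],90],[[0,0,0],[0,0,0],90]]' >/dev/null; python3 sh.py
python3 -m crank '[[[0,3,0],[0,0,0],90],[[0,3,0],[0,0,0],90],[[0,3,0],[0,0,0],90],[[0,3,0],[0,0,0],90],[[0,3,0],[0,0,0],90],[[0,3,0],[0,0,0],90],[[0,3,0],[0,0,0],90],[[0,3,0],[0,0,0],90],[[0,0,0],[0,0,0],90],[[0,0,0],[0,0,0],90]]' >/dev/null; python3 sh.py
python3 - <<'E'
from h import *
t=read_camera("top")[:,:,::-1];cv2.imwrite("pics/t7.png",t)
s2=read_camera("scene")[:,:,::-1];cv2.imwrite("pics/s7.png",s2)
m=camera_model("top");ms=camera_model("scene")
S=np.array([695.576,-158.376,-0.383076]);c,s=np.cos(S[2]),np.sin(S[2])
W=lambda x,y,z:[S[0]+c*x-s*y,S[1]+s*x+c*y,z]
# rectified strip of shelf frame at z=52: x -140..0, y -60..60, 1px/mm
def rect(img,cam,z,xs,ys):
    q=np.array([[proj(cam,W(x,y,z)) for y in ys] for x in xs],np.float32)
    return cv2.cvtColor(cv2.remap(img,q[...,0],q[...,1],cv2.INTER_LINEAR),cv2.COLOR_BGR2GRAY)
xs=np.arange(-110,4,4);ys=np.arange(-30,31,4)
print("top z52 rows x, cols y",ys)
for x,r in zip(xs,rect(t,m,52,xs,ys)): print(x,r.tolist())
a=cv2.imread("pics/top0.png");d=cv2.absdiff(a,t).max(2);print("diff box:",[cv2.boundingRect(k) for k in cv2.findContours((cv2.morphologyEx(d,cv2.MORPH_OPEN,np.ones((3,3)))>35).astype(np.uint8),cv2.RETR_EXTERNAL,cv2.CHAIN_APPROX_SIMPLE)[0] if cv2.contourArea(k)>15])
E
```

```text
t 23.0833 tab in shelf [-135.7   -0.3] z 158.7 yaw err -0.08 F shelf [-0.5  0.3] 0.2 grip 57.4 0
t 23.9167 tab in shelf [-246.7  244.8] z 157.9 yaw err 0.12 F shelf [ 0.1 -0.1] 0.1 grip 57.1 0
t 24.75 tab in shelf [-246.8  480.4] z 156.6 yaw err 0.04 F shelf [0.6 0.6] -0.5 grip 57.2 0
top z52 rows x, cols y [-30 -26 -22 -18 -14 -10  -6  -2   2   6  10  14  18  22  26  30]
-110 [61, 63, 64, 64, 66, 65, 69, 73, 74, 76, 74, 76, 75, 75, 98, 103]
-106 [66, 62, 65, 64, 73, 122, 92, 70, 73, 74, 75, 72, 74, 104, 119, 119]
-102 [62, 61, 64, 63, 98, 111, 86, 72, 86, 82, 113, 109, 117, 115, 118, 120]
-98 [56, 57, 64, 65, 93, 88, 74, 70, 91, 109, 117, 113, 115, 115, 118, 121]
-94 [47, 53, 59, 70, 104, 86, 77, 104, 96, 93, 108, 110, 110, 112, 117, 117]
-90 [49, 52, 54, 52, 60, 69, 77, 108, 104, 94, 91, 107, 108, 113, 117, 118]
-86 [44, 43, 45, 43, 48, 67, 77, 107, 102, 88, 90, 106, 111, 114, 116, 118]
-82 [43, 40, 41, 39, 45, 69, 76, 110, 101, 87, 88, 104, 111, 111, 114, 116]
-78 [36, 40, 44, 45, 40, 69, 78, 108, 101, 86, 90, 105, 107, 108, 114, 113]
-74 [38, 41, 48, 47, 43, 74, 80, 110, 100, 82,
[... 1183 characters left out ...]
6, 106]
-10 [129, 108, 104, 94, 70, 56, 57, 63, 109, 161, 164, 164, 166, 115, 107, 109]
-6 [166, 161, 149, 135, 143, 106, 121, 141, 168, 167, 167, 167, 156, 108, 108, 107]
-2 [166, 168, 167, 165, 166, 166, 163, 165, 167, 167, 155, 145, 147, 106, 107, 105]
2 [166, 149, 149, 123, 131, 155, 145, 141, 94, 94, 98, 105, 108, 106, 107, 107]
diff box: [(128, 468, 123, 12), (397, 376, 162, 104), (374, 357, 62, 29), (420, 352, 8, 8), (286, 313, 41, 41), (390, 308, 22, 26), (375, 307, 9, 12), (363, 305, 12, 15), (267, 277, 29, 19), (284, 269, 46, 46), (307, 267, 10, 8), (266, 263, 12, 18), (255, 258, 16, 10), (322, 217, 10, 7), (163, 215, 94, 48), (265, 206, 54, 63), (281, 171, 51, 39), (0, 165, 4, 7)]
```

Run:
```python
from h import *
a=cv2.imread("pics/top0.png",0);b=cv2.imread("pics/t7.png",0)
e=lambda g:cv2.Canny(cv2.equalizeHist(g),80,160).astype(np.float32)
for n,(x,y,w,h) in dict(tape=(215,143,45,38),bolt=(197,187,28,40),punch=(145,236,70,24),gear=(422,294,48,48),nut=(414,180,30,28),big1=(336,240,52,52),big2=(282,308,50,52),vblk=(298,90,40,50),shelf=(265,85,115,110)).items():
    T=a[y:y+h,x:x+w];o=b[y-8:y+h+8,x-8:x+w+8]
    r=cv2.matchTemplate(o,T,cv2.TM_CCOEFF_NORMED);_,v,_,l=cv2.minMaxLoc(r);print(n,l[0]-8,l[1]-8,round(v,2))
```

```text
tape 0 0 0.99
bolt 0 0 0.69
punch 0 0 0.69
gear 0 0 0.99
nut 0 0 0.99
big1 0 0 0.98
big2 0 0 0.7
vblk 0 0 1.0
shelf 0 0 0.94
```

```bash
python3 -c "
from bench import *
print(hand_in())"
```

```text
the job is handed in; nothing more can be done
None
```

The job is handed in: the tray was pressed on the stop at about 10 N (estimated, as wrist force less sliding friction), eased back and released still touching it. The other objects matched their starting positions in the top camera, but the pan's rear edge rose about 1 mm early in the slide, and once home the piston was hidden under the shelf, so I could not see whether it still stands.

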